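# Measure the tank tap's lever in the bench micrometer

## Robot

A 7-joint arm with a two-finger parallel gripper is mounted at the origin on the work surface. World frame = base frame: x ahead of the robot, y to its left, z up, the work surface at z = 0. Lengths are in mm, angles in rad, forces in N, time in s.
With the tool pointing down it reaches from about 400 to 875 mm from the base axis. Payload 4.4 kg.
Tool frame: the origin (TCP) lies midway between the tips of the shut fingers; the grasp point (between the pads) lies ctrl.tcp_to_grasp behind it (ctrl.tcp_to_grasp is the distance from the TCP to the grasp point, in mm); z points along the fingers, y is the line along which they close (so a half turn about z gives the same grasp; the last joint's range is limited). The gripper opens to 85 mm and grips with 20 to 120 N. Pads are 22 mm wide; open, the fingers measure 114 mm over their backs; the gripper's body (76 mm by 85 mm) begins 54 mm behind the grasp point. The pads swing forward as they close: fully open they stand 13 mm farther back than shut.
Start: joints at [-1.276, 0.628, 0.038, 1.517, -0.027, 0.996, -0.02], TCP at [229.442, 608.173, 231.313] pointing down, gripper open.
Joint ranges: [-3.06, 3.06], [-0.37, 2.12], [-1.25, 1.32], [0.18, 2.47], [-1.1, 4.24], [0.23, 1.98], [-2.94, 2.94]. Speed limits (rad/s): [2.57, 2.57, 3.14, 3.14, 3.14, 3.14, 3.14].

## Interface

Orientations are given as [roll, pitch, yaw] about the fixed x, y, z axes, in that order (R = Rz(yaw) Ry(pitch) Rx(roll)).
In Python, from cell import ctrl, get_image, get_calibration, workorder, boxes_of, place_of gives the robot as it stands.
- The arm moves only by the tool play_rows, never from a script. Its argument "series" is a list that holds one entry, the list of rows, each a list of 7 numbers: the shift along the world's x, y, z in cm, then the turn, a rotation vector about the world's x, y, z in degrees, then the closure, from 0 (fully open) to 1 (shut). A call has 1 to 20 rows; each row shifts and turns the commanded pose from where the row before left it; what a row does not reach is not made up. A row lasts 1/8 s, in which the tool goes at most 62.5 mm and 10.7 degrees, less where a joint would pass 70% of its speed; a pose out of reach is approached as far as the arm can. A call with a gripper value outside its range is refused whole. The fingers move at their own pace and stop on an object; the grip force is fixed at half the most. Time passes only in rows, so rows that do not move let the fingers close. It gives the time, the measured TCP pose, the force, the opening and the grip force at its end, in the units of the state.
- ctrl.read_state(): the state, without advancing time (a new reading comes with each control period).
- get_image(name): name is "scene" or "top" or "wrist"; returns (picture, depth): 400x640x3 uint8, red, green, blue; 400x640 float32, mm along the optical axis (not along the pixel's ray), 0 where there is no reading.
- get_calibration(name): a dict with "K" (3x3 intrinsics, pixels), "R" (3x3) and "t" (3): a world point X has camera coordinates R X + t; the wrist camera has in their place "mount" (4x4, takes a point from camera to tool coordinates, whose origin is the TCP and whose axes are the flange's). Camera axes: x right, y down, z forward; pixel columns grow to the right and rows downward; lengths in mm; the calibration is good to about 2 mm. A picture is of the moment at which its call begins: read the wrist's pose just before it. get_calibration takes no time and is no camera call.
- workorder.finish_job(): hands the job in; it is judged then, once.
Trained networks look in the newest picture that a camera, given by its name, has taken for a name from the list of things; names that differ only in an ending like _2 or _b are one class to them, and where a whole thing is asked for, a point or a joint stands for the part that bears it (a point fixed in the world has none). Each returns a list of dicts, best first, with "p" (0 to 1); they miss things now and then, are a little off and sometimes report something else, mostly with a low value. They report only what shows in the picture. A call takes as long as a camera call. They do not tell look-alikes from the thing itself.
- boxes_of(target, camera): "pixel" ([column, row] in pixels, amid what is visible of it).
- place_of(target, camera): "pixel" ([column, row] in pixels: a listed point, or the origin of a listed thing).
The state is a dict: "clock": time; "qpos": joint angles; "qd": joint speeds; "tau": joint torques, N m; "eef_pos": TCP position; "tool_rot": TCP orientation; "force": force on the tool from outside, world axes, zero at the start; "torque": the same for the moment, N m; "width": finger opening in mm; "gripper_force": force on a finger pad.
Only numpy, scipy, OpenCV 4.12 (cv2) and the standard library are available. Lean on these libraries where they do the work, as an engineer would, in place of code of your own. Each camera call takes 0.05 s, during which the arm holds its last target. There are 200 camera calls.

## Task

Measure the thickness of the tap lever in the bench micrometer: lay its bare end flat on the measuring table, square under the spindle and gently pushed right up to the back stop, and let go of it. Then wind the spindle down on it clockwise by the ratchet alone, and stop as soon as the ratchet slips, within an eighth of a turn of slipping. Let go and leave the lever clamped for the reading, never forcing it, and leave the other things on the bench where they are.

Things in the scene. Friction and masses are not known exactly. Their poses are not given: they have to be found in the camera images.
- gauge: Upright bench micrometer, fixed, of grey cast iron. Spindle, thimble and ratchet stand one above the other on one vertical axis; origin on the bench on that axis. Its +x points from the spindle to the column, the throat is open to its -x. Base 22 mm high: x -58 to 126, y +-52 mm. Column x 60 to 108, to 170 mm high. Arm 36 mm wide, 98 to 128 mm above the bench, front end at x -18.
- rest: The micrometer's steel measuring table, 100 x 56 x 8 mm. Origin under it on the spindle axis; axes as the gauge. Flat top 8 mm above its origin (50 mm above the bench), x -66 to +34 mm. Across it the back stop, a bar 36 mm wide, 8 mm high, face at x = +25 mm. Above it the spindle, 8 mm thick; its face starts 8 to 12.5 mm above the table. The lever's sleeve hangs out past the -x edge.
- ratchet_mid (a point): Middle of the ratchet, the ribbed steel grip at the very top of the micrometer, on the spindle axis: 20 mm thick, 36 mm tall (18 mm above and below this point; top 225 mm above the bench), free all round. From 3 mm below it the smooth graduated thimble, 26 mm thick, 40 mm tall, not to be gripped: it has no slip. Both stay at their height as they turn.
- ratchet (a joint): Slip of the ratchet on the thimble, rad: 0 at the start, unchanged while both turn together, growing as the ratchet slips clockwise (from above); also the angle between the black lines on both their tops. The ratchet takes the thimble along against 0.03 N m of drag, feeding the spindle down 10 mm a turn, and slips at 0.06 N m, some 18 N on the part. The clamp holds when let go.
- lever: The tap's lever, loose, lying flat: steel strap 145 x 20 mm, thickness unknown (3 to 7 mm: it is to be measured), 0.11 kg. Origin at the centre of its underside; +x points to the bare end with the stem hole. At the other end a black sleeve 47 x 24 mm, 10 mm high, underside level with the strap's, covers x -72.5 to -25.5 mm. It balances near its origin.
- lever_grip (a point): Centre of the lever's sleeve, 50 mm from the lever's origin towards the sleeve end, half-way up (5 mm above the underside). Axes as the lever.
- lever_tip (a point): Middle of the lever's bare end edge, at the underside, 72.5 mm from its origin. Axes as the lever.
- valve: Brass ball valve body without its lever, 70 x 46 x 58 mm, loose bystander; origin under its middle.
- flange: Brass ring 48 mm across, 9 mm high, loose bystander; origin under its middle.
- jar: Glass jar with a twist cap, 80 mm across, 115 mm high, loose bystander; origin under its middle.
- spanner: Spanner 190 mm long, loose bystander; origin under its middle.
- spatula: Spatula 280 mm long, loose bystander; origin under its middle.
- ladle: Aluminium ladle 310 mm long, loose bystander; origin under its middle.
Mind the look-alikes: they are no part of the job. What is shaped like the lever but turquoise is not meant.

How it is judged (in metres and radians):
On the way, in this order (a step that is already met when the one before it is completed fails the run):
1. the lever lies flat on the measuring table, square under the spindle and against the back stop, and is let go (x of lever_tip in the frame of rest above 0.0215 m and z of lever_tip in the frame of rest below 0.0115 m and y of lever_tip in the frame of rest between -0.006 and 0.006 m and angle between the x axis of lever and the x axis of rest, either way round below 0.12 rad and angle between lever's own z axis and vertical below 0.04 rad and contact force between the fingers and lever below 0.1 N), for 0.2 s.
2. the ratchet has slipped with the lever clamped (value of joint ratchet above 0.15 rad and contact force between rest and lever above 8 N), for 0.1 s.
At the end, for the whole second after the job is handed in: The lever lies flat (within 0.04 rad) on the measuring table, its bare end within 3.5 mm of the back stop, within 6 mm of the middle line and square within 0.12 rad; it is clamped onto the table with more than 8 N; the ratchet has slipped by 0.15 to 0.85 rad; the lever is at rest (all of step 2 and x of lever_tip in the frame of rest above 0.0215 m and z of lever_tip in the frame of rest below 0.0115 m and y of lever_tip in the frame of rest between -0.006 and 0.006 m and angle between the x axis of lever and the x axis of rest, either way round below 0.12 rad and angle between lever's own z axis and vertical below 0.04 rad and linear speed of lever below 0.01 m/s); the robot touches nothing.
It fails at once if the lever is pressed on the table or against the stop with more than 30 N (pushed hard, or clamped without the ratchet's slip) (contact force between rest and lever above 30 N).
It fails at once if the ratchet is run on beyond about an eighth of a turn of slip (0.85 rad) (value of joint ratchet above 0.85 rad).
It fails at once if a bystander is moved by more than 30 mm (distance of any of valve, flange, jar, spanner, spatula, ladle from where it was at the start of the episode above 0.03 m).
It also fails if it takes over 72 s, if anything falls off the work surface, if the arm or the gripper's body presses on something with over 40 N, if the wrist force passes 120 N, or if a joint passes its speed limit or range.

## Working session

There is one attempt and no reset: what is moved stays moved. The work goes in short steps, Python scripts to look and compute and a tool call to move; the robot and the scene stay as the last step left them, time stands still between calls to the robot, and variables do not carry over. Pictures are saved under pics/ and viewed, at most 10 in all, crops included, and the job is handed in when it is done.

Besides the shell and the picture viewer there is one more tool, called after "Request:" by a JSON object that holds its "method" and its "body". play_rows: Moves the arm, as the interface text tells. Its arguments: {"type":"object","properties":{"series":{"type":"array"}},"required":["series"]}

```bash
mkdir -p pics; ls; cat > h.py <<'E'
import numpy as np, cv2
from cell import ctrl, get_image, get_calibration, workorder, boxes_of, place_of
from scipy.spatial.transform import Rotation as Ro
def cam(name):
    c=get_calibration(name)
    if 'mount' in c:
        s=ctrl.read_state(); M=np.array(c['mount']); T=np.eye(4)
        T[:3,:3]=Ro.from_euler('xyz',s['tool_rot']).as_matrix(); T[:3,3]=s['eef_pos']
        W=T@M; return np.array(c['K']),W[:3,:3],W[:3,3]
    R=np.array(c['R']); return np.array(c['K']),R.T,-R.T@np.array(c['t'])
def at_z(C,px,z):
    K,R,o=C; d=R@np.linalg.inv(K)@[px[0],px[1],1]; return o+d*(z-o[2])/d[2]
def cloud(C,dep):
    K,R,o=C; v,u=np.mgrid[:400,:640]
    p=np.stack([(u-K[0,2])/K[0,0]*dep,(v-K[1,2])/K[1,1]*dep,dep],-1); return p@R.T+o
def proj(C,X):
    K,R,o=C; p=K@(R.T@(np.array(X)-o)); return p[:2]/p[2]
E
cat > a.py <<'E'
from h import *
s=ctrl.read_state(); print(s, ctrl.tcp_to_grasp)
ims=[]
for n in ['top','scene']:
    C=cam(n); im,d=get_image(n); np.savez(n,im=im,d=d); ims.append(im)
    P=cloud(C,d); print(n,C[2])
    for t in ['gauge','rest','ratchet_mid','lever','lever_grip','lever_tip','valve','flange','jar','spanner','spatula','ladle']:
        for r in place_of(t,n)[:3]:
            u,v=map(int,r['pixel']); 
            print(n,t,round(r['p'],2),np.round(r['pixel']),P[min(max(v,0),399),min(max(u,0),639)].round(), at_z(C,r['pixel'],{'rest':42,'ratchet_mid':207}.get(t,0)).round())
    cv2.imwrite(f'pics/{n}.png',im[:,:,::-1])
E
python3 a.py
```

```text
pics
{'clock': 0.0, 'qpos': array([-1.27580925,  0.62935508,  0.0384259 ,  1.51838138, -0.02700566,
        0.99628028, -0.0199851 ]), 'qd': array([ 0.00116872,  0.00051446, -0.00025283, -0.00031625, -0.00147585,
       -0.00085803,  0.00239699]), 'tau': array([ 1.20509165e-03, -5.63399649e+01,  1.22650959e+00, -1.93439752e+01,
        1.09279412e-02,  1.09306540e-02, -1.35363473e-05]), 'eef_pos': array([229.19825326, 607.57922989, 230.37870184]), 'tool_rot': array([-3.13968604e+00,  1.16475838e-05,  2.78083009e+00]), 'force': array([-0.50448855,  0.80554007,  0.0640307 ]), 'torque': array([ 0.01043357, -0.04328992,  0.00806427]), 'gripper_force': 0.0, 'width': 85.51721661412365} 18.700000000000003
top [ 469.67662145  -75.99762519 1152.42286635]
top gauge 0.84 [245. 198.] [551. 130. 120.] [560. 152.   0.]
top rest 0.9 [245. 195.] [558. 129. 125.] [565. 144.  42.]
top ratchet_mid 0.69 [381. 221.] [ 509. -231.    5.] [ 500. -205.  207.]
top ratchet_mid 0.42 [228. 192.] [558. 148. 229.] [559. 151. 207.]
top lever 0.65 [381. 223.] [ 503. -231.    3.] [ 501. -233.    0.]
top lever_grip 0.
[... 1629 characters left out ...]
8. -152.   -0.] [ 511. -150.    0.]
scene valve 0.91 [272. 299.] [ 727. -218.   35.] [ 708. -216.    0.]
scene valve 0.3 [253. 230.] [ 501. -235.    5.] [ 499. -234.    0.]
scene flange 0.65 [306. 281.] [ 676. -131.    3.] [ 677. -131.    0.]
scene flange 0.27 [272. 305.] [ 738. -222.   34.] [ 722. -220.   -0.]
scene jar 0.65 [348. 288.] [750. -55.  61.] [717. -41.   0.]
scene spanner 0.7 [254. 182.] [ 339. -209.    8.] [ 332. -208.    0.]
scene spanner 0.37 [400. 225.] [596. 122.  48.] [564. 141.   0.]
scene spanner 0.16 [462. 287.] [768. 221.   1.] [770. 221.   0.]
scene spatula 0.8 [407. 164.] [352. 238.  -2.] [354. 238.   0.]
scene ladle 0.97 [462. 285.] [764. 222.   3.] [765. 223.   0.]
```

View pics/top.png

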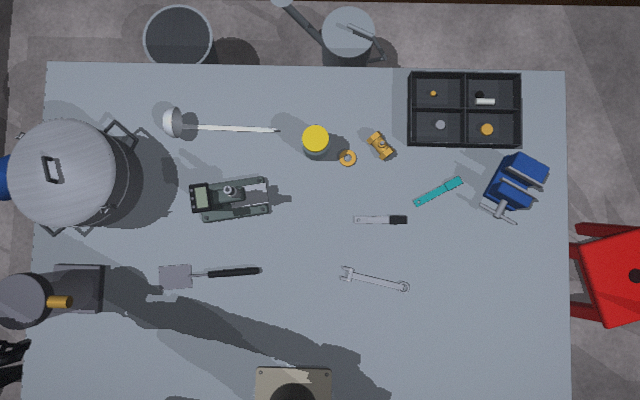

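```bash
python3 - <<'E'
import cv2,numpy as np
im=cv2.imread('pics/scene.png')
a=cv2.resize(im[200:310,140:320],None,fx=4,fy=4,interpolation=cv2.INTER_CUBIC)
cv2.imwrite('pics/crop1.png',a[:, :720])
E
```

```text
(no output)
```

View pics/crop1.png

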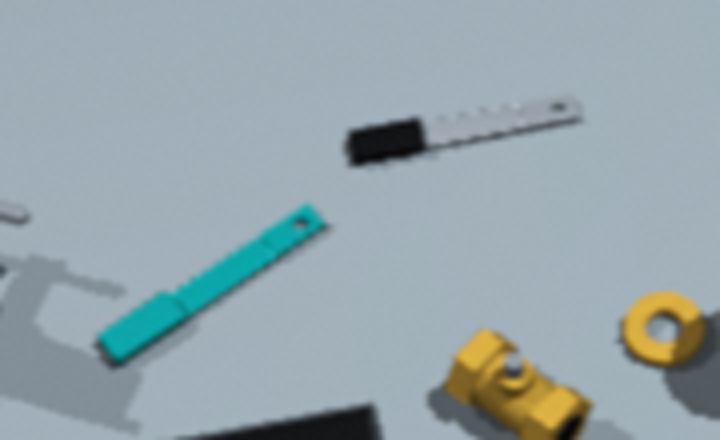

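The steel lever with the black sleeve, top (381,221) / scene (256,233), fits the description. The turquoise one, top (438,192) / scene (194,272), is the look-alike. The crop confirms the steel strap with its stem hole at the right end, towards the gauge (+y).

```bash
cat > b.py <<'E'
from h import *
for n in ['top','scene']:
    C=cam(n); z=np.load(n+'.npz'); im,d=z['im'].astype(int),z['d']; P=cloud(C,d)
    print(n,'table z',np.median(P[230:260,300:340,2]) )
    # lever: sleeve (dark) in ROI
    roi=(P[...,0]>470)&(P[...,0]<550)&(P[...,1]>-320)&(P[...,1]<-140)
    m=(roi&(im.max(-1)<60)).astype(np.uint8); print('sleeve px',m.sum())
    def quad(m,zz):
        pts=np.argwhere(m)[:,::-1]; W=np.array([at_z(C,p,zz)[:2] for p in pts],np.float32)
        return cv2.minAreaRect(W), W.mean(0)
    print(quad(m,10))
    m2=roi&(im.min(-1)>195); print('strap',m2.sum(),quad(m2,5))
    # rest top and gauge
    g=(P[...,0]>480)&(P[...,0]<640)&(P[...,1]>20)&(P[...,1]<300)
    for lo,hi in [(44,56),(15,28),(95,135),(160,180),(215,235)]:
        q=P[g&(P[...,2]>lo)&(P[...,2]<hi)]
        if len(q)>5: r=cv2.minAreaRect(q[:,:2].astype(np.float32)); print(lo,len(q),np.round(np.r_[r[0],r[1],r[2],np.median(q[:,2])],1))
print(np.round(get_calibration('wrist')['mount'],2),get_calibration('wrist')['K'])
E
python3 b.py
```

```text
top table z -0.13719006993346738
sleeve px 128
(((510.9786071777344, -277.20562744140625), (19.352176666259766, 44.21356201171875), 1.4723200798034668), array([ 510.85953, -275.9703 ], dtype=float32))Traceback (most recent call last):
  File "b.py", line 12, in <module>
    m2=roi&(im.min(-1)>195); print('strap',m2.sum(),quad(m2,5))
                                                    ~~~~^^^^^^
  File "b.py", line 10, in quad
    return cv2.minAreaRect(W), W.mean(0)
           ~~~~~~~~~~~~~~~^^^
cv2.error: OpenCV(4.12.0) /io/opencv/modules/imgproc/src/convhull.cpp:143: error: (-215:Assertion failed) total >= 0 && (depth == CV_32F || depth == CV_32S) in function 'convexHull'
```

```bash
sed -i '/m2=roi/d' b.py; python3 b.py
```

```text
top table z -0.13719006993346738
sleeve px 128
(((510.9786071777344, -277.20562744140625), (19.352176666259766, 44.21356201171875), 1.4723200798034668), array([ 510.85953, -275.9703 ], dtype=float32))
44 537 [561.7 151.   56.  138.1  10.6  50.1]
15 1039 [556.4 181.  104.  184.4  10.4  21.6]
95 367 [557.2 175.1  39.7  91.7  13.2 126.9]
160 444 [553.  194.4  69.8 119.    9.1 163. ]
215 65 [562.2 146.7  17.5  18.7  83.2 225.5]
scene table z 0.04139996043767269
sleeve px 142
(((515.5108642578125, -277.41033935546875), (25.13487434387207, 44.58926773071289), 1.0624399185180664), array([ 515.6626 , -277.35394], dtype=float32))
44 758 [559.2 166.4  59.  169.3  11.3  49.9]
15 1010 [558.5 183.3 105.9 187.4   8.9  21.7]
95 694 [557.7 192.8 127.7  57.2  87.1 124.5]
160 407 [558.1 196.7  71.6 121.5  13.4 163.1]
215 65 [564.2 149.6  17.6  20.3   9.6 224.5]
[[   0.     -0.97   -0.26   67.22]
 [   1.      0.     -0.     -0.95]
 [   0.     -0.26    0.97 -143.85]
 [   0.      0.      0.      1.  ]] [[291.19560165   0.         317.7057088 ]
 [  0.         291.19560165 201.25512164]
 [  0.           0.           1.        ]]
```

Request:
{"method": "play_rows", "body": {"series": [[[0,0,5,0,0,0,0],[0,0,5,0,0,0,0],[3.3,-4.6,0,0,0,-5.9,0],[3.3,-4.6,0,0,0,-5.9,0],[3.3,-4.6,0,0,0,-5.9,0],[3.3,-4.6,0,0,0,-5.9,0],[3.3,-4.6,0,0,0,-5.9,0],[3.3,-4.6,0,0,0,-5.9,0],[3.3,-4.6,0,0,0,-5.9,0],[3.3,-4.6,0,0,0,-5.9,0],[3.3,-4.6,0,0,0,-5.9,0],[3.3,-4.6,0,0,0,-5.9,0],[0,0,0,0,0,0,0],[0,0,0,0,0,0,0]]]}}

```text
clock: 3.05
eef_pos: [559.1, 148.8, 331.1]
tool_rot: [-3.141, -0.001, 1.752]
force: [0.0, 0.8, 0.3]
width: 85.5
gripper_force: 0.0
```

```bash
cat > c.py <<'E'
import sys
from h import *
C=cam('wrist'); s=ctrl.read_state(); im,d=get_image('wrist'); cv2.imwrite(f'pics/{sys.argv[1]}.png',im[:,:,::-1])
np.savez('wrist',im=im,d=d)
P=cloud(C,d)
print(s['qpos'].round(2),s['eef_pos'],s['tool_rot'],s['width'],s['clock'])
for t in sys.argv[2:]:
    for r in place_of(t,'wrist')[:2]:
        u,v=np.clip(np.round(r['pixel']).astype(int),0,[639,399]); print(t,round(r['p'],2),np.round(r['pixel']),P[v,u].round(1),at_z(C,r['pixel'],{'rest':42,'ratchet_mid':207}.get(t,0)).round(1))
g=(P[...,0]>460)&(P[...,0]<660)&(P[...,1]>20)&(P[...,1]<300)&(d>0)
for lo,hi in [(44,56),(15,28),(95,135),(160,180),(200,208),(215,235)]:
    q=P[g&(P[...,2]>lo)&(P[...,2]<hi)]
    if len(q)>5: r=cv2.minAreaRect(q[:,:2].astype(np.float32)); print(lo,len(q),np.round(np.r_[r[0],r[1],r[2],np.median(q[:,2])],1))
E
python3 c.py w1 ratchet_mid rest gauge
```

```text
[-0.57  0.45  0.4   1.59 -0.19  1.14  0.06] [559.08666364 148.78252236 331.14879063] [-3.14104114e+00 -9.81232374e-04  1.75162815e+00] 85.51368022148301 3.05
gauge 0.7 [322. 166.] [559.5 164.8 128.8] [564.2 145.9   0. ]
44 805 [562.8 132.6  56.   99.6  10.3  51.4]
15 2265 [554.  181.2 104.2 183.   10.3  23.2]
95 1471 [556.5 184.9 111.6  50.5  87.1 129. ]
160 3048 [550.4 202.   70.2 101.6  10.5 163.9]
200 32 [558.6 154.   20.2   8.9  15.5 203.3]
215 433 [559.9 148.8  20.   19.4  58.8 226.3]
```

View pics/w1.png

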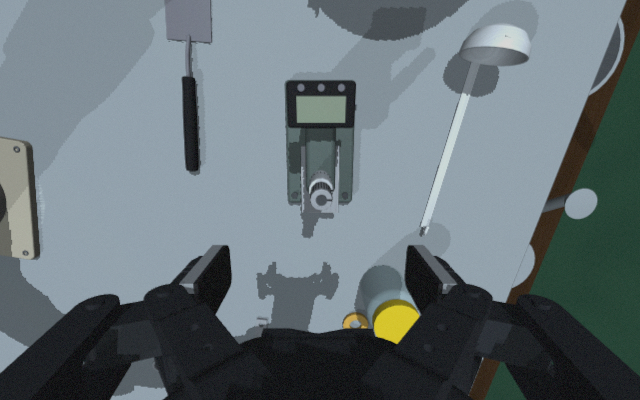

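The wrist view shows the micrometer: display and column at (320,110), ratchet top at (320,197). Table, base and ratchet all put the spindle axis at (560,148.5) with yaw 100.3°.

Request:
{"method": "play_rows", "body": {"series": [[[-0.6,-5.3,0,0,0,-1.2,0],[-0.6,-5.3,0,0,0,-1.2,0],[-0.6,-5.3,0,0,0,-1.2,0],[-0.6,-5.3,0,0,0,-1.2,0],[-0.6,-5.3,-3.3,0,0,-1.2,0],[-0.6,-5.3,-3.3,0,0,-1.2,0],[-0.6,-5.3,-3.3,0,0,-1.2,0],[-0.6,-5.3,-3.3,0,0,-1.0,0],[0,0,0,0,0,0,0],[0,0,0,0,0,0,0]]]}}

```text
clock: 4.5
eef_pos: [512.0, -273.9, 199.7]
tool_rot: [3.142, -0.001, 1.588]
force: [1.2, 0.1, 0.2]
width: 85.4
gripper_force: 0.0
```

```bash
cat > d.py <<'E'
from h import *
C=cam('wrist'); s=ctrl.read_state(); im,d=get_image('wrist'); cv2.imwrite('pics/w2.png',im[:,:,::-1])
P=cloud(C,d); print(s['qpos'].round(2),s['eef_pos'],s['tool_rot'])
for t in ['lever','lever_grip','lever_tip']:
    for r in place_of(t,'wrist')[:2]: print(t,round(r['p'],2),np.round(r['pixel']),at_z(C,r['pixel'],5 if 'grip' in t else 0).round(1))
roi=(P[...,0]>470)&(P[...,0]<550)&(P[...,1]>-330)&(P[...,1]<-130)&(d>0)
z0=np.median(P[roi][:,2]); print('bench z',z0)
for lo,hi in [(2.2,7.6),(7.6,15)]:
    m=(roi&(P[...,2]-z0>lo)&(P[...,2]-z0<hi)).astype(np.uint8); m=cv2.morphologyEx(m,cv2.MORPH_OPEN,np.ones((3,3)))
    q=P[m>0]
    if len(q)>5: r=cv2.minAreaRect(q[:,:2].astype(np.float32)); print(lo,len(q),np.round(np.r_[r[0],r[1],r[2],np.median(q[:,2])-z0],1))
E
python3 d.py
```

```text
[ 0.17  0.6   0.43  1.76 -0.32  0.85  0.76] [ 512.0306415  -273.90271246  199.72548578] [ 3.14152154e+00 -1.09781203e-03  1.58821968e+00]
lever 0.89 [379. 268.] [ 592.8 -389.3    0. ]
lever 0.61 [315. 142.] [ 506.6 -230.2    0. ]
lever_grip 0.91 [316. 186.] [ 508.1 -281.1    5. ]
lever_grip 0.66 [398. 298.] [ 619.9 -431.1    5. ]
lever_tip 0.78 [354. 219.] [ 556.1 -323.8    0. ]
lever_tip 0.63 [313.  70.] [ 502.7 -153.7    0. ]
bench z 282.2830405632541
2.2 3902 [ 510.2 -260.7   73.3    8.9    0.7    4.9]
7.6 5785 [ 510.2 -259.8   65.7   12.     1.    11.5]
```

View pics/w2.png

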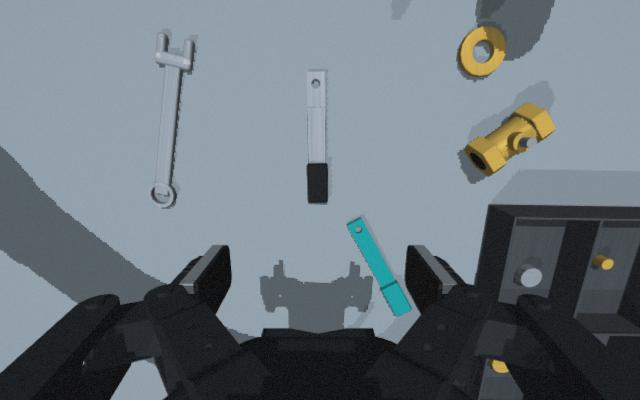

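The lever spans (316,70) to (317,203), with its sleeve at (317,183) below the strap. The turquoise look-alike is at (380,265). I'll refine the fit.

```bash
sed -i "s/&(d>0)/\&(d>0)\&(P[...,2]<40)/" d.py; cat >> d.py <<'E'
g=im.max(-1).astype(int); 
m=(roi&(g<70)&(np.mgrid[:400,:640][0]<215)&(P[...,1]>-315)&(P[...,1]<-235)).astype(np.uint8)
pts=np.argwhere(m)[:,::-1]; W=np.array([at_z(C,p,10)[:2] for p in pts],np.float32); print('sleeve',len(W),cv2.minAreaRect(W))
E
python3 d.py
```

```text
[ 0.17  0.6   0.43  1.76 -0.32  0.85  0.76] [ 512.71606868 -273.37047734  200.56354863] [ 3.13995482e+00 -2.79630073e-04  1.59008827e+00]
lever 0.67 [315. 141.] [ 506.9 -228.6    0. ]
lever 0.6 [376. 266.] [ 589.3 -388.     0. ]
lever_grip 0.95 [396. 297.] [ 618.1 -429.6    5. ]
lever_grip 0.63 [314. 182.] [ 506.7 -276.8    5. ]
lever_tip 0.95 [352. 221.] [ 554.6 -325.6    0. ]
lever_tip 0.91 [313.  72.] [ 504.3 -155.2    0. ]
bench z 1.5638996730984616
2.2 1569 [ 506.8 -205.2   20.    97.6    2.     4.7]
7.6 759 [ 509.4 -276.8   23.6   45.4    1.5    9.7]
sleeve 764 ((509.4851379394531, -276.8331298828125), (23.31407928466797, 45.46820831298828), 1.5572890043258667)
```

Request:
{"method": "play_rows", "body": {"series": [[[-0.15,-0.2,-5,0,0,0.5,0],[-0.15,-0.2,-5,0,0,0.5,0],[0,0,-5,0,0,0,0],[0,0,-3,0,0,0,0],[0,0,-1,0,0,0,0],[0,0,-0.4,0,0,0,0],[0,0,-0.4,0,0,0,0],[0,0,0,0,0,0,0.4],[0,0,0,0,0,0,0.8],[0,0,0,0,0,0,1],[0,0,0,0,0,0,1],[0,0,0,0,0,0,1],[0,0,0,0,0,0,1]]]}}

```text
clock: 6.52
eef_pos: [509.1, -279.3, 2.5]
tool_rot: [3.14, 0.0, 1.604]
force: [0.0, 1.3, 6.1]
width: 22.0
gripper_force: 59.1
```

Request:
{"method": "play_rows", "body": {"series": [[[0,0,1,0,0,0,1],[0,0,3,0,0,0,1],[0,0,4,0,0,0,1],[1.4,3.8,0,0,0,1.4,1],[1.4,3.8,0,0,0,1.4,1],[1.4,3.8,0,0,0,1.4,1],[1.5,4,0,0,0,1.4,1],[1.5,4,0,0,0,1.4,1],[1.5,3.8,0,0,0,1.3,1],[0,0,0,0,0,0,1],[0,0,0,0,0,0,1]]]}}

```text
clock: 7.9
eef_pos: [595.0, -47.8, 81.9]
tool_rot: [-3.141, 0.001, 1.749]
force: [-1.1, -0.1, -0.5]
width: 22.1
gripper_force: 58.8
```

```bash
cat > e.py <<'E'
from h import *
import sys
C=cam('wrist'); s=ctrl.read_state(); im,d=get_image('wrist'); cv2.imwrite(f'pics/{sys.argv[1]}.png',im[:,:,::-1])
P=cloud(C,d); print(s['clock'],s['qpos'].round(2),s['eef_pos'],s['tool_rot'],s['force'],s['width'])
o=np.array([560,148.5]); a=np.deg2rad(100.3); ex=np.array([np.cos(a),np.sin(a)]); ey=np.array([-ex[1],ex[0]])
q=P[...,:2]-o; G=np.stack([q@ex,q@ey,P[...,2]],-1)
t=s['eef_pos'][:2]-o; print('tcp in gauge',t@ex,t@ey)
zt=s['eef_pos'][2]
m=(abs(G[...,2]-zt)<14)&(abs(G[...,1]-t@ey)<25)&(G[...,0]>t@ex+30)&(G[...,0]<t@ex+135)&(d>0)
L=G[m]; print(len(L)); r=cv2.minAreaRect(L[:,:2].astype(np.float32)); print('strap',r)
c=np.polyfit(L[:,0],L[:,1],1); print('yaw rel',c[0],'tip y',np.polyval(c,L[:,0].max()),'tip x',np.percentile(L[:,0],99.5),'from tcp',np.percentile(L[:,0],99.5)-t@ex)
c=np.polyfit(L[:,0],L[:,2],1); print('slope',c[0],'top z at tip',np.polyval(c,L[:,0].max()))
for lo,hi in [(44,56),(15,28)]:
    k=(G[...,2]>lo)&(G[...,2]<hi)&(d>0)&(abs(G[...,1])<70)&(abs(G[...,0]-20)<130)&~m
    if k.sum()>50: r=cv2.minAreaRect(G[k][:,:2].astype(np.float32)); print(lo,k.sum(),r, np.median(G[k][:,2]))
E
python3 e.py w3
```

```text
7.9 [-0.18  0.78  0.35  1.8  -0.42  0.64  0.59] [595.04980841 -47.76523866  81.91812307] [-3.14091009e+00  8.45500319e-04  1.74916535e+00] [-1.13767536 -0.07206756 -0.51853485] 22.100501859194367
tcp in gauge -199.36941516379804 0.6076773444012573
8283
strap ((-125.93988037109375, 0.9597768783569336), (19.96249771118164, 87.14124298095703), 88.84708404541016)
yaw rel -0.019288439234025238 tip y 0.19752876114116358 tip x -83.55926557459381 from tcp 115.81014958920423
slope -0.007860068279234635 top z at tip 84.91573994585507
```

View pics/w3.png

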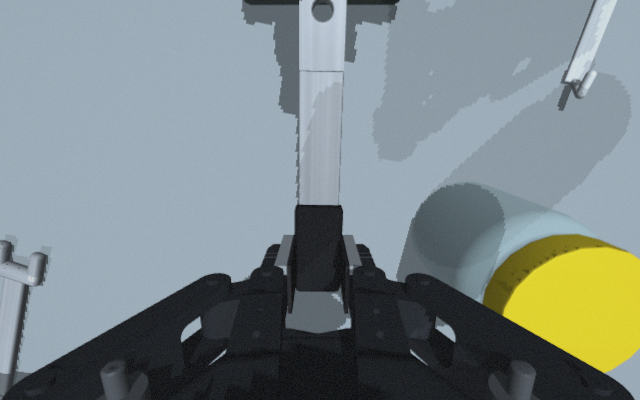

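The lever is held level and square, its strap running from (321,205) to the top of the frame, where the hole shows at (322,10). Next I lower it, insert it partway and release. The last few mm will be a push from behind, to keep the wrist clear of the thimble.

Request:
{"method": "play_rows", "body": {"series": [[[0.15,0,-0.8,0,0,1.1,1],[0,0,-1,0,0,0,1],[0,0,-1,0,0,0,1],[-0.14,0.8,0,0,0,0,1],[-0.27,1.5,0,0,0,0,1],[-0.27,1.5,0,0,0,0,1],[-0.27,1.5,0,0,0,0,1],[-0.27,1.5,0,0,0,0,1],[0,0,0,0,0,0,1]]]}}

```text
clock: 9.07
eef_pos: [584.5, 23.4, 53.8]
tool_rot: [-3.141, -0.001, 1.772]
force: [0.5, -1.2, -0.1]
width: 21.7
gripper_force: 58.8
```

```bash
python3 - <<'E'
from h import *
s=ctrl.read_state(); print(s['force'],s['clock'])
im,d=get_image('scene'); cv2.imwrite('pics/s2.png',cv2.resize(im[50:300,290:530],None,fx=2.4,fy=2.4,interpolation=cv2.INTER_CUBIC)[:,:,::-1])
E
```

```text
[ 0.47302232 -1.23530551 -0.11402985] 9.075
```

View pics/s2.png

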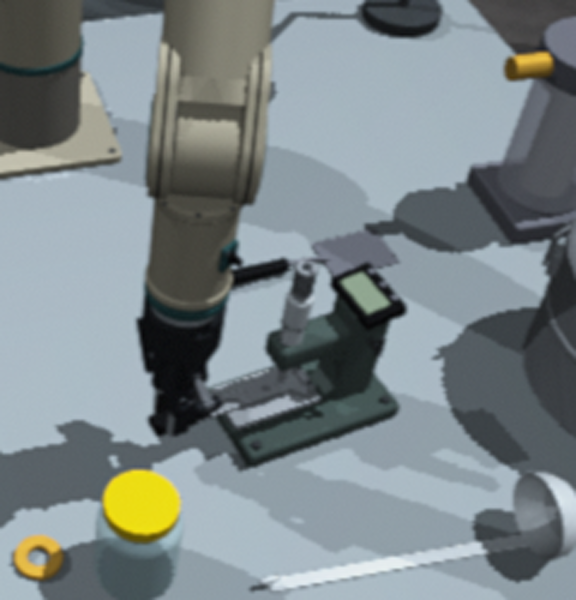

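Request:
{"method": "play_rows", "body": {"series": [[[-0.19,1.05,0,0,0,0,1],[-0.19,1.05,0,0,0,0,1],[0,0,0,0,0,0,1],[0,0,-0.1,0,0,0,1],[0,0,0,0,0,0,1]]]}}

```text
clock: 9.75
eef_pos: [581.1, 41.4, 52.7]
tool_rot: [-3.142, 0.0, 1.768]
force: [0.4, -0.8, -0.3]
width: 21.9
gripper_force: 58.8
```

Request:
{"method": "play_rows", "body": {"series": [[[0,0,0,0,0,0,0.5],[0,0,0,0,0,0,0],[0,0,0,0,0,0,0],[0,0,0,0,0,0,0],[0,0,2,0,0,0,0],[0,0,2.8,0,0,0,0],[0.41,-2.3,0,0,0,0,0.5],[0.41,-2.3,0,0,0,0,1],[0,0,0,0,0,0,1],[0,0,0,0,0,0,1],[0,0,0,0,0,0,1]]]}}

```text
clock: 11.12
eef_pos: [588.9, -2.4, 100.5]
tool_rot: [-3.141, -0.001, 1.77]
force: [-1.4, 0.6, -0.9]
width: 0.3
gripper_force: 0.0
```

```bash
cat > f.py <<'E'
from h import *
import sys
C=cam('wrist'); s=ctrl.read_state(); im,d=get_image('wrist'); cv2.imwrite(f'pics/{sys.argv[1]}.png',im[:,:,::-1])
P=cloud(C,d); print(s['clock'],s['qpos'].round(2),s['eef_pos'],s['tool_rot'],s['force'],s['width'])
o=np.array([560,148.5]); a=np.deg2rad(100.3); ex=np.array([np.cos(a),np.sin(a)]); ey=np.array([-ex[1],ex[0]])
q=P[...,:2]-o; G=np.stack([q@ex,q@ey,P[...,2]],-1)
t=s['eef_pos'][:2]-o; print('tcp in gauge',t@ex,t@ey)
m=(abs(G[...,2]-56)<12)&(abs(G[...,1])<40)&(G[...,0]>-150)&(G[...,0]<35)&(d>0)
for lo,hi in [(-62,-30)]:
    k=m&(G[...,0]>lo)&(G[...,0]<hi); Q=G[k]; print(len(Q))
    for y in range(-32,33,4):
        b=Q[(Q[:,1]>=y)&(Q[:,1]<y+4)]
        if len(b): print(y,len(b),np.median(b[:,2]).round(1),end=' | ')
    print()
S=G[(d>0)&(im.max(-1)<70)&(abs(G[...,2]-60)<8)&(abs(G[...,1])<25)&(G[...,0]<-66)]
print('sleeve',len(S)); 
if len(S)>9: print(cv2.minAreaRect(S[:,:2].astype(np.float32)),np.median(S[:,2]))
E
python3 f.py w4
```

```text
11.125 [-0.27  0.74  0.37  1.81 -0.41  0.66  0.54] [588.94785265  -2.4447055  100.52772101] [-3.14114330e+00 -1.10329417e-03  1.77031850e+00] [-1.41036601  0.63955814 -0.85246151] 0.26567521099909214
tcp in gauge -153.6881774712744 -1.4921113947742954
5436
-32 11 50.2 | -28 362 51.3 | -24 384 51.2 | -20 387 51.4 | -16 388 51.3 | -12 368 52.5 | -8 407 56.2 | -4 406 56.3 | 0 408 56.3 | 4 405 56.3 | 8 397 55.3 | 12 357 51.2 | 16 402 51.3 | 20 392 51.3 | 24 362 51.2 | 
sleeve 2787
((-106.561279296875, 0.22249889373779297), (23.775474548339844, 46.958213806152344), 89.11670684814453) 61.1402391522067
```

View pics/w4.png

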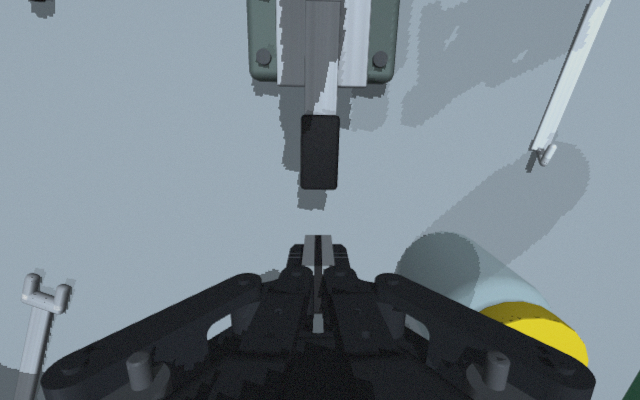

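Request:
{"method": "play_rows", "body": {"series": [[[-0.17,-0.03,-2.4,0,0,0,1],[0,0,-2.35,0,0,0,1],[-0.07,0.4,0,0,0,0,1],[-0.07,0.4,0,0,0,0,1],[-0.05,0.3,0,0,0,0,1],[-0.05,0.3,0,0,0,0,1],[-0.02,0.12,0,0,0,0,1],[-0.02,0.12,0,0,0,0,1],[-0.02,0.12,0,0,0,0,1],[0,0,0,0,0,0,1],[0,0,0,0,0,0,1]]]}}

```text
clock: 12.55
eef_pos: [584.5, 13.2, 53.2]
tool_rot: [-3.142, -0.0, 1.768]
force: [0.5, -0.7, 0.2]
width: -0.1
gripper_force: 0.2
```

```bash
python3 f.py w5
```

```text
12.55 [-0.28  0.81  0.33  1.84 -0.46  0.56  0.55] [584.5193125   13.21509514  53.24411328] [-3.14154446e+00 -1.17784091e-04  1.76838921e+00] [ 0.51853078 -0.72257276  0.21636376] -0.13609685633551713
tcp in gauge -137.4889011371511 0.06505594899566104
9269
-32 22 50.4 | -28 636 51.2 | -24 662 51.3 | -20 649 51.2 | -16 650 51.2 | -12 598 54.6 | -8 706 56.5 | -4 715 56.5 | 0 718 56.5 | 4 695 56.5 | 8 645 55.8 | 12 657 51.3 | 16 671 51.3 | 20 653 51.2 | 24 592 51.2 | 
sleeve 4737
((-105.67095947265625, 1.618769645690918), (52.41326141357422, 26.384782791137695), 0.04177989810705185) 60.68688711918912
```

Request:
{"method": "play_rows", "body": {"series": [[[-0.02,0.12,0,0,0,0,1],[-0.02,0.12,0,0,0,0,1],[-0.02,0.12,0,0,0,0,1],[-0.01,0.06,0,0,0,0,1],[0,0,0,0,0,0,1],[0,0,0,0,0,0,1]]]}}

```text
clock: 13.35
eef_pos: [583.8, 17.6, 53.3]
tool_rot: [-3.142, -0.0, 1.769]
force: [0.2, 0.2, 0.6]
width: -0.1
gripper_force: 0.1
```

Request:
{"method": "play_rows", "body": {"series": [[[-0.01,0.06,0,0,0,0,1],[0,0,0,0,0,0,1]]]}}

```text
clock: 13.6
eef_pos: [583.7, 18.0, 53.3]
tool_rot: [3.142, -0.0, 1.768]
force: [0.4, -0.6, -1.2]
width: -0.2
gripper_force: 0.2
```

Request:
{"method": "play_rows", "body": {"series": [[[-0.01,0.06,0,0,0,0,1],[0,0,0,0,0,0,1]]]}}

```text
clock: 13.85
eef_pos: [583.6, 18.7, 53.3]
tool_rot: [3.142, -0.0, 1.769]
force: [-0.0, -1.4, 0.1]
width: -0.1
gripper_force: 0.2
```

Request:
{"method": "play_rows", "body": {"series": [[[-0.01,0.05,0,0,0,0,1],[0,0,0,0,0,0,1]]]}}

```text
clock: 14.1
eef_pos: [583.5, 19.2, 53.3]
tool_rot: [3.142, -0.0, 1.769]
force: [0.2, -0.8, -0.2]
width: 0.0
gripper_force: 0.2
```

Request:
{"method": "play_rows", "body": {"series": [[[-0.01,0.05,0,0,0,0,1],[0,0,0,0,0,0,1]]]}}

```text
clock: 14.35
eef_pos: [583.4, 19.7, 53.3]
tool_rot: [-3.142, -0.0, 1.769]
force: [0.1, 0.4, 0.2]
width: -0.2
gripper_force: 0.2
```

```bash
python3 f.py w6
```

```text
14.35 [-0.29  0.81  0.33  1.85 -0.46  0.56  0.54] [583.39752564  19.71038308  53.26587598] [-3.14153519e+00 -1.13586466e-04  1.76861147e+00] [0.12609076 0.43232488 0.15804063] -0.19118793605206125
tcp in gauge -130.89770654665188 0.007393386537184812
8903
-32 22 50.0 | -28 599 51.2 | -24 635 51.3 | -20 626 51.3 | -16 631 51.3 | -12 578 51.7 | -8 675 56.3 | -4 676 56.3 | 0 687 56.2 | 4 677 56.3 | 8 645 55.9 | 12 603 51.3 | 16 651 51.3 | 20 630 51.3 | 24 568 51.1 | 
sleeve 4760
((-99.04354095458984, 1.679478645324707), (51.81635284423828, 26.309877395629883), 0.1843695193529129) 61.20054547368318
```

Request:
{"method": "play_rows", "body": {"series": [[[-0.01,0.05,0,0,0,0,1],[0,0,0,0,0,0,1]]]}}

```text
clock: 14.65
eef_pos: [583.3, 20.0, 53.3]
tool_rot: [3.142, 0.0, 1.768]
force: [0.3, -0.7, 0.4]
width: 0.1
gripper_force: 0.5
```

Request:
{"method": "play_rows", "body": {"series": [[[-0.01,0.05,0,0,0,0,1],[0,0,0,0,0,0,1]]]}}

```text
clock: 14.9
eef_pos: [583.3, 20.1, 53.3]
tool_rot: [3.141, 0.001, 1.768]
force: [0.3, -2.1, -0.3]
width: 0.4
gripper_force: 1.2
```

The lever is against the stop: the tool stalls at about 2 N. Back off, rise, and swing over the ratchet with the wrist wound back.

Request:
{"method": "play_rows", "body": {"series": [[[0.27,-1.5,0,0,0,0,1],[0.27,-1.5,0,0,0,0,1],[0,0,4.9,0,0,10.5,1],[0,0,4.9,0,0,10.5,1],[0,0,4.9,0,0,10.5,1],[0,0,4.9,0,0,10.5,0.5],[0,0,4.9,0,0,10.5,0],[-0.29,1.58,0,0,0,10.5,0],[-0.29,1.58,0,0,0,10.5,0],[-0.29,1.58,0,0,0,10.5,0],[-0.29,1.58,0,0,0,10.5,0],[-0.29,1.58,0,0,0,10.5,0],[-0.29,1.58,0,0,0,10.5,0],[-0.29,1.58,0,0,0,10.5,0],[-0.29,1.58,0,0,0,10.5,0],[-0.29,1.58,0,0,0,10.5,0],[-0.26,1.58,0,0,0,10.5,0],[0,0,0,0,0,0,0],[0,0,0,0,0,0,0]]]}}

```text
clock: 17.27
eef_pos: [560.3, 146.8, 298.2]
tool_rot: [-3.141, -0.001, -1.771]
force: [-0.0, -0.9, -0.2]
width: 85.1
gripper_force: 0.0
```

```bash
cat > g.py <<'E'
from h import *
import sys
C=cam('wrist'); s=ctrl.read_state(); im,d=get_image('wrist')
P=cloud(C,d); print(s['clock'],s['qpos'].round(2),s['eef_pos'].round(1),s['tool_rot'].round(3),s['force'].round(1),s['torque'].round(3),s['width'])
o=np.array([560,148.5]); a=np.deg2rad(100.3); ex=np.array([np.cos(a),np.sin(a)]); ey=np.array([-ex[1],ex[0]])
near=(np.hypot(P[...,0]-560,P[...,1]-148.5)<35)&(d>0)
for lo,hi in [(215,235),(197,211)]:
    q=P[near&(P[...,2]>lo)&(P[...,2]<hi)]
    if len(q)>5: print(lo,len(q),cv2.minAreaRect(q[:,:2].astype(np.float32)),np.median(q[:,2]))
q=P[...,:2]-o; G=np.stack([q@ex,q@ey,P[...,2]],-1)
S=G[(d>0)&(im.max(-1)<70)&(abs(G[...,2]-60)<8)&(abs(G[...,1])<25)&(G[...,0]<-66)&(G[...,0]>-130)]
if len(S)>9: print('sleeve',len(S),cv2.minAreaRect(S[:,:2].astype(np.float32)),np.median(S[:,2]))
u,v=proj(C,[560,148.5,225]); print(u,v)
u,v=int(u),int(v); x0=max(u-40,0); y0=max(v-30,0)
cv2.imwrite(f'pics/{sys.argv[1]}.png',cv2.resize(im[y0:y0+60,x0:x0+80],None,fx=8,fy=8,interpolation=cv2.INTER_CUBIC)[:,:,::-1])
E
python3 g.py w7
```

```text
17.275 [-0.12  0.47 -0.29  1.63  0.15  1.07  2.49] [560.3 146.8 298.2] [-3.141e+00 -1.000e-03 -1.771e+00] [-0.  -0.9 -0.2] [ 0.002 -0.013 -0.016] 85.14586752697241
215 555 ((560.4874877929688, 148.25437927246094), (19.468883514404297, 19.429485321044922), 58.76760482788086) 226.2506552620867
197 85 ((558.47412109375, 142.6046600341797), (7.8493523597717285, 19.773902893066406), 72.28367614746094) 204.0569600387836
sleeve 724 ((-96.08805084228516, 0.6565532684326172), (23.540924072265625, 46.79849624633789), 89.9224624633789) 61.18887638962252
316.5664793289452 213.479382279976
```

View pics/w7.png

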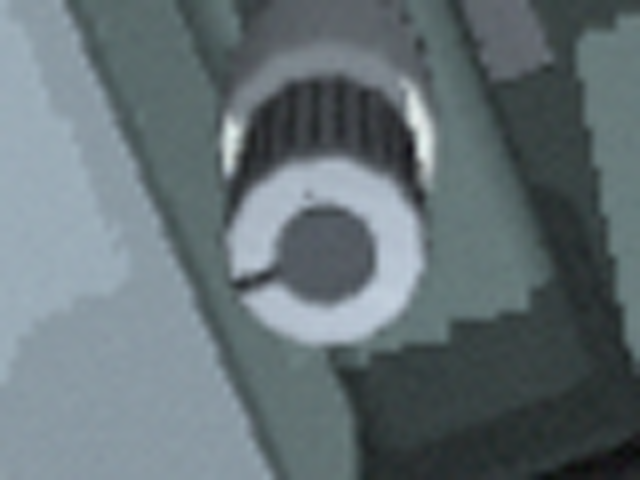

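The ratchet top is centred at about (325,250) in the crop, with its black line pointing lower-left. The centre agrees from both wrist orientations: (560.2,148.5). Now descend and grip the exposed ratchet.

Request:
{"method": "play_rows", "body": {"series": [[[0,0.17,-2.5,0,0,0,0],[0,0,-2.5,0,0,0,0],[0,0,-2,0,0,0,0],[0,0,-1,0,0,0,0],[0,0,-0.9,0,0,0,0],[0,0,0,0,0,0,0],[0,0,0,0,0,0,0.5],[0,0,0,0,0,0,0.75],[0,0,0,0,0,0,1],[0,0,0,0,0,0,1],[0,0,0,0,0,0,1],[0,0,0,0,0,0,1]]]}}

```text
clock: 18.82
eef_pos: [561.5, 150.2, 210.0]
tool_rot: [-3.139, 0.001, -1.766]
force: [4.4, -1.1, 4.0]
width: 16.9
gripper_force: 58.7
```

```bash
cat > t.py <<'E'
from h import *
import sys
C=cam('wrist'); s=ctrl.read_state(); im,d=get_image('wrist'); s2=ctrl.read_state(); np.save(f'pics/{sys.argv[1]}.npy',im)
for x in (s,s2): print(x['clock'],x['qpos'][6].round(3),x['eef_pos'].round(1),x['tool_rot'].round(3),x['force'].round(1),x['torque'].round(3),x['tau'][4:].round(4),x['width'].round(1))
u,v=map(int,proj(C,[560.2,148.5,215])); print(u,v)
c=im[max(v-40,0):v+30,u-45:u+45]; cv2.imwrite(f'pics/{sys.argv[1]}.png',cv2.resize(c,None,fx=6,fy=6,interpolation=cv2.INTER_CUBIC)[:,:,::-1])
E
python3 t.py r0
```

```text
Traceback (most recent call last):
  File "t.py", line 4, in <module>
    for x in (s,s2): print(x['clock'],x['qpos'][6].round(3),x['eef_pos'].round(1),x['tool_rot'].round(3),x['force'].round(1),x['torque'].round(3),x['tau'][4:].round(4),x['width'].round(1))
                                                                                                                                                                        ^^^^^^^^^^^^^^^^
AttributeError: 'float' object has no attribute 'round'
```

```bash
sed -i "s/,x\['width'\].round(1)/,x['width']/" t.py; python3 t.py r0
```

```text
18.875 2.458 [561.4 150.2 210.1] [-3.138e+00  1.000e-03 -1.766e+00] [ 4.7 -1.4  4.5] [-0.3   -1.     0.024] [-0.8978  1.2039 -0.0019] 17.683324207785983
18.925 2.458 [561.4 150.2 210. ] [-3.139e+00  1.000e-03 -1.766e+00] [ 4.4 -1.5  4.5] [-0.371 -1.118 -0.007] [-0.9565  1.2799 -0.0018] 17.755866197117243
316 252
```

View pics/r0.png

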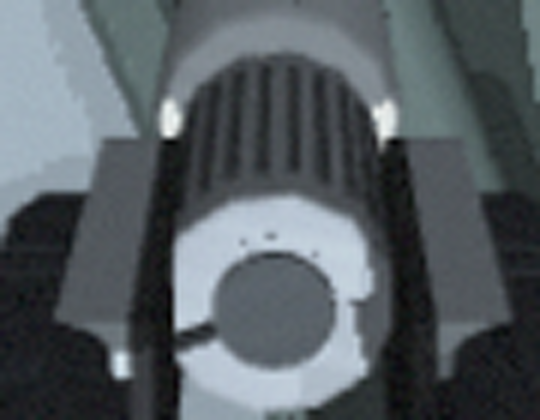

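The pads hold the ribbed ratchet above the thimble. tau7 is clean enough to show the drag, so I wind 90° clockwise, which is inside the smallest possible gap.

Request:
{"method": "play_rows", "body": {"series": [[[0,0,0,0,0,-10,1],[0,0,0,0,0,-10,1],[0,0,0,0,0,-10,1],[0,0,0,0,0,-10,1],[0,0,0,0,0,-10,1],[0,0,0,0,0,-10,1],[0,0,0,0,0,-10,1],[0,0,0,0,0,-10,1]]]}}

```text
clock: 19.92
eef_pos: [561.9, 149.8, 210.1]
tool_rot: [3.141, 0.004, 3.115]
force: [6.4, -2.1, 3.4]
width: 17.6
gripper_force: 58.7
```

```bash
python3 t.py r1
```

```text
19.925 1.317 [561.9 149.8 210.1] [3.141 0.004 3.115] [ 6.4 -2.1  3.4] [-0.461 -1.274  0.063] [-0.6215  1.7805  1.1442] 17.570308489998947
19.975 1.312 [561.9 149.8 210. ] [-3.142  0.004  3.109] [ 7.1 -2.1  3.9] [-0.335 -1.247 -0.062] [-0.952   1.8033 -0.1444] 17.18612822015672
316 253
```

Request:
{"method": "play_rows", "body": {"series": [[[0,0,0,0,0,-8,1]]]}}

```text
clock: 20.1
eef_pos: [561.9, 149.7, 210.1]
tool_rot: [3.141, 0.004, 2.977]
force: [5.3, -1.6, 4.1]
width: 17.6
gripper_force: 58.7
```

```bash
python3 t.py r2
```

```text
20.1 1.205 [561.9 149.7 210.1] [3.141 0.004 2.977] [ 5.3 -1.6  4.1] [-0.438 -1.272  0.035] [-0.6278  1.8095  1.1121] 17.568103812444104
20.15 1.201 [561.9 149.7 210. ] [3.141 0.004 2.972] [ 5.6 -1.7  4.2] [-0.45  -1.313 -0.039] [-0.9198  1.8233 -0.0624] 17.776669082552743
316 254
```

Wrist torque alone is too coarse to judge the slip. So I wind another 20°, then regrip with the black lines turned to the camera side, where the thimble's top ring shows and the slip can be seen directly.

Request:
{"method": "play_rows", "body": {"series": [[[0,0,0,0,0,-10,1],[0,0,0,0,0,-10,1],[0,0,0,0,0,0,1],[0,0,0,0,0,0,0.5],[0,0,0,0,0,0,0.2],[0,0,0,0,0,0,0.2],[0.1,0.05,0,0,0,10,0.2],[0,0,0,0,0,10,0.2],[0,0,0,0,0,10,0.2],[0,0,0,0,0,10,0.2],[0,0,0,0,0,10,0.2],[0,0,0,0,0,10,0.2],[0,0,0,0,0,10,0.2],[0,0,0,0,0,10,0.2],[0,0,0,0,0,10,0.2],[0,0,0,0,0,10,0.2],[0,0,0,0,0,10,0.2],[0,0,0,0,0,0,0.2],[0,0,0,0,0,0,0.2]]]}}

```text
clock: 22.52
eef_pos: [560.7, 150.7, 209.1]
tool_rot: [3.141, -0.0, -1.734]
force: [0.2, -0.2, -0.8]
width: 68.6
gripper_force: 0.0
```

```bash
python3 t.py r3; python3 - <<'E'
from h import *
C=cam('wrist'); im=np.load('pics/r3.npy'); d=get_image('wrist')[1]; P=cloud(C,d)
near=(np.hypot(P[...,0]-561,P[...,1]-149)<35)&(d>0)
for lo,hi in [(222,235),(202,209)]:
    k=near&(P[...,2]>lo)&(P[...,2]<hi); q=P[k]; print(lo,k.sum(),cv2.minAreaRect(q[:,:2].astype(np.float32)),cv2.boundingRect(k.astype(np.uint8)))
E
```

```text
22.525 2.482 [560.7 150.7 209.1] [ 3.141 -0.    -1.734] [ 0.2 -0.2 -0.8] [-0.009 -0.015 -0.039] [0.0105 0.008  0.0008] 68.55374394261561
22.575 2.483 [560.8 150.8 209.2] [ 3.141 -0.    -1.733] [0.3 0.5 0.3] [0.005 0.028 0.006] [ 0.0083  0.007  -0.0147] 68.72294881946956
314 252
222 1650 ((572.1470947265625, 147.32699584960938), (23.06502342224121, 43.71626663208008), 83.34605407714844) (237, 240, 99, 57)
202 152 ((559.2261352539062, 142.2932891845703), (7.773372650146484, 19.6697998046875), 79.92350769042969) (297, 226, 37, 17)
```

View pics/r3.png

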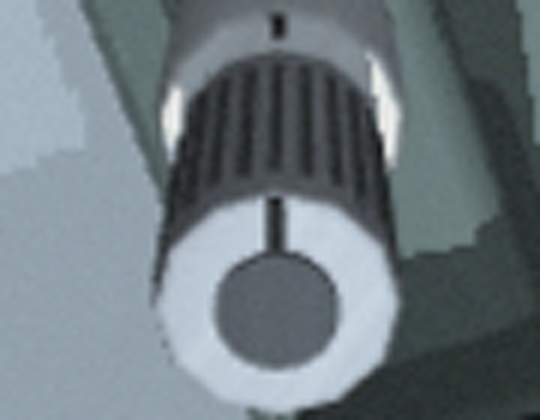

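Both black lines stand at the top, ratchet line at (277,225) and thimble line at (277,25), so there is no slip yet. I'll regrip and track both lines numerically.

```bash
cat > k.py <<'E'
from h import *
from scipy.ndimage import map_coordinates
C=cam('wrist'); s=ctrl.read_state(); im,d=get_image('wrist'); g=im.mean(-1); np.save('pics/last.npy',im)
yaw=s['tool_rot'][2]; A=np.arange(-75,75.1,1.5)
def prof(rs,z,c):
    out=[]
    for a in A:
        t=yaw+np.deg2rad(a); px=np.array([proj(C,[c[0]+r*np.cos(t),c[1]+r*np.sin(t),z]) for r in rs])
        out.append(map_coordinates(g,[px[:,1],px[:,0]],order=1).mean())
    return np.array(out)
c=(560.4,148.4)
print(s['clock'],'q7',s['qpos'][6].round(3),'yaw',yaw.round(3),s['eef_pos'].round(1),s['force'].round(1),'tau7',s['tau'][6].round(3),'w',round(s['width'],1))
for n,rs,z in [('ratchet',np.linspace(6.2,8.8,7),226.3),('thimble',np.linspace(11,12.6,5),205.2)]:
    p=prof(rs,z,c); base=np.array([np.median(p[max(0,i-8):i+9]) for i in range(len(p))]); q=base-p
    w=np.where(q>0.5*q.max(),q,0); i=q.argmax(); k=abs(A-A[i])<12; print(n,'line at',round((A*w)[k].sum()/w[k].sum(),1),'deg, depth',q.max().round(), 'base',base[i].round(), 'second',q[~k].max().round())
E
python3 k.py
```

```text
22.625 q7 2.483 yaw -1.733 [560.8 150.8 209.2] [-0.3  0.2  0.4] tau7 -0.016 w 67.9
ratchet line at -0.1 deg, depth 80.0 base 136.0 second 2.0
thimble line at -71.3 deg, depth 22.0 base 160.0 second 17.0
```

Request:
{"method": "play_rows", "body": {"series": [[[0.1,-0.1,0,0,0,0,0.2],[0,0,0,0,0,0,0.5],[0,0,0,0,0,0,0.75],[0,0,0,0,0,0,1],[0,0,0,0,0,0,1],[0,0,0,0,0,0,1],[0,0,0,0,0,0,1]]]}}

```text
clock: 23.55
eef_pos: [562.1, 149.9, 209.5]
tool_rot: [-3.141, 0.0, -1.731]
force: [-0.3, 0.2, 2.4]
width: 17.3
gripper_force: 58.6
```

```bash
python3 k.py
```

```text
23.55 q7 2.487 yaw -1.731 [562.1 149.9 209.5] [-0.3  0.2  2.4] tau7 0.004 w 17.3
ratchet line at -0.6 deg, depth 87.0 base 141.0 second 46.0
thimble line at -9.5 deg, depth 17.0 base 66.0 second 15.0
```

```bash
python3 - <<'E'
from h import *
C=cam('wrist'); s=ctrl.read_state(); yaw=s['tool_rot'][2]
im=np.load('pics/last.npy').mean(-1).astype(int)
for r in range(204,232): print(r,im[r,296:336:2])
for r in (10,13): print(r,proj(C,[560.4+r*np.cos(yaw),148.4+r*np.sin(yaw),205.2]))
for r in (5,10): print(r,proj(C,[560.4+r*np.cos(yaw),148.4+r*np.sin(yaw),226.3]))
E
```

```text
204 [ 83  95 109 116  90  72  88  93  99  97 102 100 103 103 102 104  91  98
 107 107]
205 [ 82  94 106 113  77  85  97  97  96 100 100 100 102 102 105 104 100 100
  74 114]
206 [ 76  91 104 111  63  89  95  97 101  99 101 101 103 102 104 104 102 102
  56 112]
207 [ 68  88 102 100  76  90  97  95  99 100 103 103 102 103 104 102 100 102
  80 113]
208 [ 74  87 100 108  79  90  95 100 102  97 100 103 103 105 102 103 104 104
  99 120]
209 [ 85  84  98  96  85  91  97 102 101  99 102 103 106 105 107 104 103 103
  98 109]
210 [ 87  79  90  82  84  93  98 102 100 101 104 103 107 104 105 103 102 104
 100  71]
211 [108  75  73  75  89  91  99 102 102 103 104 101 105 106 105 104 104 103
  96  71]
212 [108  72  65  78  84  96  99 100 102 103 105 105 104 105 102 104 105 103
  96  86]
213 [108  74  77  83  88  97 102 101 103 107 107 111 110 107 108 106 104 102
  99  95]
214 [109  89  74  82  89  96 101 104 107 110 113 109 118 113 111 109 106 103
  99  96]
215 [108  89  72  86  91  99 105 111 115 121 104  48 122 124 117 115 107 105
  99  96]
216 [107 111  74  82  95  99 114 122 128 134  95  24 132
[... 758 characters left out ...]
2  67  54  54  71  48  78  45  77  52  78 129
 136 138]
226 [108  85 115 141 140  87  54  66  54  62  73  54  79  49  83  50  74 106
 135 140]
227 [108  86 127 144 128  63  49  67  52  64  71  51  82  45  80  51  78  70
 129 138]
228 [109  91 165 143  91  53  44  68  50  66  74  46  81  48  78  52  75  50
  97 137]
229 [108 100 222 144  55  49  46  69  48  61  71  41  82  46  75  52  76  47
  73 138]
230 [109 114 227 150  50  54  45  67  52  63  72  41  84  48  78  52  72  42
  70 159]
231 [109 140 229 140  40  58  39  67  52  62  70  40  79  45  76  60  67  43
  57 216]
10 [317.4852201  228.03850773]
13 [317.48657015 222.78379803]
5 [317.44155573 253.45636529]
10 [317.44371327 243.68683393]
```

```bash
python3 - <<'E'
t=open('k.py').read()
t=t.replace("c=(560.4,148.4)","""b=np.array([-1.7,-1.5]); y0=-1.731; e=yaw-y0; c=s['eef_pos'][:2]+np.array([[np.cos(e),-np.sin(e)],[np.sin(e),np.cos(e)]])@b""")
t=t.replace("def prof(rs,z,c):","def prof(rs,z,c):\n    dv=-7 if z<210 else 0").replace("[px[:,1],px[:,0]]","[px[:,1]+dv,px[:,0]]").replace("np.linspace(11,12.6,5)","np.linspace(11,12.5,5)")
open('k.py','w').write(t)
E
python3 k.py
```

```text
23.6 q7 2.487 yaw -1.731 [562.1 149.9 209.5] [-0.6 -0.3  3.8] tau7 0.005 w 17.2
ratchet line at -0.1 deg, depth 82.0 base 135.0 second 47.0
thimble line at 0.0 deg, depth 65.0 base 129.0 second 23.0
```

Request:
{"method": "play_rows", "body": {"series": [[[0,0,0,0,0,-8,1],[0,0,0,0,0,-8,1],[0,0,0,0,0,0,1]]]}}

```text
clock: 24.02
eef_pos: [562.2, 149.8, 209.5]
tool_rot: [-3.141, -0.0, -2.009]
force: [-0.6, 0.3, 3.7]
width: 17.4
gripper_force: 58.6
```

```bash
python3 k.py
```

```text
24.025 q7 2.26 yaw -2.009 [562.2 149.8 209.5] [-0.6  0.3  3.7] tau7 -0.357 w 17.4
ratchet line at 2.8 deg, depth 60.0 base 90.0 second 10.0
thimble line at 1.9 deg, depth 55.0 base 139.0 second 31.0
```

Tracking works: both lines agree within 1°. Winding in 20° steps, checking after each.

Request:
{"method": "play_rows", "body": {"series": [[[0,0,0,0,0,-10,1],[0,0,0,0,0,-10,1],[0,0,0,0,0,0,1]]]}}

```text
clock: 24.45
eef_pos: [562.3, 149.8, 209.5]
tool_rot: [-3.141, 0.0, -2.356]
force: [-0.8, 0.0, 4.7]
width: 17.5
gripper_force: 58.7
```

```bash
python3 k.py
```

```text
24.45 q7 1.977 yaw -2.356 [562.3 149.8 209.5] [-0.8  0.   4.7] tau7 -0.444 w 17.5
ratchet line at 6.5 deg, depth 61.0 base 88.0 second 6.0
thimble line at 3.7 deg, depth 39.0 base 139.0 second 30.0
```

Request:
{"method": "play_rows", "body": {"series": [[[0,0,0,0,0,-10,1],[0,0,0,0,0,-10,1],[0,0,0,0,0,0,1]]]}}

```text
clock: 24.88
eef_pos: [562.3, 149.7, 209.5]
tool_rot: [-3.141, 0.001, -2.704]
force: [0.4, -1.4, 5.2]
width: 17.8
gripper_force: 58.9
```

```bash
python3 k.py
```

```text
24.875 q7 1.694 yaw -2.704 [562.3 149.7 209.5] [ 0.4 -1.4  5.2] tau7 -0.436 w 17.8
ratchet line at 11.0 deg, depth 54.0 base 84.0 second 7.0
thimble line at 75.0 deg, depth 57.0 base 144.0 second 30.0
```

```bash
cat > k2.py <<'E'
from h import *
s=ctrl.read_state(); im,d=get_image('wrist'); g=im.mean(-1).astype(int); np.save('pics/last.npy',im)
print(s['clock'],s['qpos'][6].round(3),s['tool_rot'][2].round(3),s['eef_pos'].round(1),s['force'].round(1))
print('cols',np.arange(292,342,2))
for r in list(range(212,226,1))+list(range(240,262,2)): print(r,g[r,292:342:2])
E
python3 k2.py
```

```text
24.925 1.694 -2.703 [562.3 149.6 209.5] [ 0.5 -0.5  5.6]
cols [292 294 296 298 300 302 304 306 308 310 312 314 316 318 320 322 324 326
 328 330 332 334 336 338 340]
212 [110  64  69  71  55 111 117 119 121 121 119 115 114 114 110 108 111 113
 110 113 112  99 112 126 128]
213 [108  70  72  71  71 111 116 122 121 121 120 117 120 122 114 110 107 108
 112 111 109 113 115 125 128]
214 [111  76  78  71  91 113 117 119 123 124 123 125 117 120 124 115 112 105
 113 115 112 117 112 123 127]
215 [116  80  94  72  93 114 119 123 125 129 135 139  93  98 134 129 121 112
 112 114 111 116 108 114 127]
216 [103  74  93  87 101 118 120 124 138 142 145 147  76  57 149 143 133 124
 125 114 112 115 116 114 122]
217 [108  82  93 109 108 117 121 135 149 154 155 150  80  57 155 153 154 142
 137 124 101 119 119 115 112]
218 [156 108  86 102 108 115 124 143 158 157 153 150  89  66 153 153 154 151
 135 127 103 116 120 115 117]
219 [180 147  94  95 111 120 133 150 159 157 150 151 122 110 153 154 153 152
 152 123 130 118 121 113 116]
220 [177 177 132  95 114 121 143 160 155 155 148 154 145 143 149 154 151 151
 1
[... 964 characters left out ...]
 118  52  29 122 127 124 124
 116  76  72  58  32  29  41]
250 [ 94  95  27  16  45  68 114 120 120 120 119 120  58  32 120 123 121 119
 124 115  76  62  30  28  30]
252 [ 95  66  34  21  57  87 113 115 119 117 121 122  56  39 118 124 119 121
 119 120 115  78  37  30  29]
254 [ 96  58  29  25  86  98  99 100 118 119 119 113  54  36 103 120 119 123
 119 115 117 120  44  25  19]
256 [ 94  43  33  21  89  95  98  97  96 112  79  54  62  60  60  53 103 119
 118 118 119 118  64  26  25]
258 [ 97  43  29  24  89  96  97  95  96  58  59  61  62  63  65  61  55 102
 118 118 118 118  74  20  29]
260 [ 93  33  27  18  88  98  98  96  66  56  58  60  56  59  60  63  60  55
 115 119 120 119  71  26  33]
```

Both lines are still at column 317, so no slip. The earlier drift came from my world-frame sampling, so I lock the sampling to the image.

```bash
cat > k.py <<'E'
from h import *
from scipy.ndimage import map_coordinates
s=ctrl.read_state(); im,d=get_image('wrist'); g=im.mean(-1); np.save('pics/last.npy',im)
print(s['clock'],'q7',s['qpos'][6].round(3),'yaw',s['tool_rot'][2].round(3),s['eef_pos'].round(1),s['force'].round(1))
A=np.arange(-40,66,1.5); a=np.deg2rad(A)
for n,rs,k,cv in [('ratchet',np.linspace(6.5,8.8,7),2.0,265.5),('thimble',np.linspace(11.3,12.6,5),1.77,238.7)]:
    p=np.mean([map_coordinates(g,[cv-k*r*np.cos(a),317.2-k*1.02*r*np.sin(a)],order=1) for r in rs],0)
    q=np.array([np.median(p[max(0,i-8):i+9]) for i in range(len(p))])-p; i=q.argmax(); m=abs(A-A[i])<10; w=np.where(q>q.max()/2,q,0)*m
    print(n,round((A*w).sum()/w.sum(),1),'depth',q.max().round(),'second',q[~m].max().round())
E
python3 k.py
```

```text
24.975 q7 1.694 yaw -2.703 [562.3 149.7 209.5] [ 1.6 -1.4  4.3]
ratchet -0.3 depth 51.0 second 1.0
thimble -0.2 depth 101.0 second 5.0
```

Request:
{"method": "play_rows", "body": {"series": [[[0,0,0,0,0,-10,1],[0,0,0,0,0,-10,1],[0,0,0,0,0,0,1]]]}}

```text
clock: 25.4
eef_pos: [562.4, 149.5, 209.5]
tool_rot: [-3.141, 0.001, -3.053]
force: [0.8, -1.2, 5.0]
width: 17.6
gripper_force: 59.0
```

```bash
python3 k.py
```

```text
25.4 q7 1.41 yaw -3.053 [562.4 149.5 209.5] [ 0.8 -1.2  5. ]
ratchet -0.2 depth 58.0 second 1.0
thimble 0.3 depth 106.0 second 4.0
```

Excellent precision. Continuing.

Request:
{"method": "play_rows", "body": {"series": [[[0,0,0,0,0,-10,1],[0,0,0,0,0,-10,1],[0,0,0,0,0,0,1]]]}}

```text
clock: 25.82
eef_pos: [562.3, 149.4, 209.5]
tool_rot: [-3.141, 0.001, 2.881]
force: [0.9, -1.7, 6.8]
width: 17.2
gripper_force: 59.0
```

```bash
python3 k.py
```

```text
25.825 q7 1.128 yaw 2.881 [562.3 149.4 209.5] [ 0.9 -1.7  6.8]
ratchet -0.2 depth 50.0 second 4.0
thimble -0.1 depth 146.0 second 8.0
```

Request:
{"method": "play_rows", "body": {"series": [[[0,0,0,0,0,-10,1],[0,0,0,0,0,-10,1],[0,0,0,0,0,0,1]]]}}

```text
clock: 26.25
eef_pos: [562.3, 149.2, 209.5]
tool_rot: [-3.141, 0.001, 2.531]
force: [0.9, -1.6, 5.7]
width: 17.5
gripper_force: 59.1
```

```bash
python3 k.py
```

```text
26.25 q7 0.847 yaw 2.531 [562.3 149.2 209.5] [ 0.9 -1.6  5.7]
ratchet -0.2 depth 88.0 second 1.0
thimble -0.1 depth 170.0 second 11.0
```

Request:
{"method": "play_rows", "body": {"series": [[[0,0,0,0,0,-10,1],[0,0,0,0,0,-10,1],[0,0,0,0,0,0,1]]]}}

```text
clock: 26.68
eef_pos: [562.2, 149.1, 209.5]
tool_rot: [-3.141, 0.001, 2.182]
force: [1.5, -2.9, 7.2]
width: 17.7
gripper_force: 59.0
```

```bash
python3 k.py
```

```text
26.675 q7 0.567 yaw 2.182 [562.2 149.1 209.5] [ 1.5 -2.9  7.2]
ratchet -0.3 depth 80.0 second 2.0
thimble -0.1 depth 151.0 second 19.0
```

Request:
{"method": "play_rows", "body": {"series": [[[0,0,0,0,0,-10,1],[0,0,0,0,0,-10,1],[0,0,0,0,0,0,1]]]}}

```text
clock: 27.1
eef_pos: [562.1, 149.1, 209.4]
tool_rot: [-3.141, 0.001, 1.833]
force: [-1.1, -2.5, 8.2]
width: 17.3
gripper_force: 59.1
```

```bash
python3 k.py
```

```text
27.1 q7 0.288 yaw 1.833 [562.1 149.1 209.4] [-1.1 -2.5  8.2]
ratchet -0.3 depth 71.0 second 2.0
thimble 0.4 depth 151.0 second 18.0
```

Request:
{"method": "play_rows", "body": {"series": [[[0,0,0,0,0,-10,1],[0,0,0,0,0,-10,1],[0,0,0,0,0,0,1]]]}}

```text
clock: 27.52
eef_pos: [562.0, 149.1, 209.5]
tool_rot: [-3.141, 0.001, 1.484]
force: [-1.1, -2.7, 7.3]
width: 17.7
gripper_force: 59.2
```

```bash
python3 k.py
```

```text
27.525 q7 0.009 yaw 1.484 [562.  149.1 209.5] [-1.1 -2.7  7.3]
ratchet -0.4 depth 74.0 second 1.0
thimble 6.5 depth 135.0 second 34.0
```

Slip has begun at about 7°. Another 17° gives about 0.4 rad.

Request:
{"method": "play_rows", "body": {"series": [[[0,0,0,0,0,-6,1],[0,0,0,0,0,-6,1],[0,0,0,0,0,-5,1],[0,0,0,0,0,0,1],[0,0,0,0,0,0,1]]]}}

```text
clock: 28.2
eef_pos: [561.9, 149.1, 209.5]
tool_rot: [-3.141, 0.001, 1.189]
force: [-0.3, -1.2, 8.8]
width: 17.1
gripper_force: 59.2
```

```bash
python3 k.py
```

```text
28.2 q7 -0.226 yaw 1.189 [561.9 149.1 209.5] [-0.3 -1.2  8.8]
ratchet -0.4 depth 84.0 second 19.0
thimble 21.3 depth 146.0 second 8.0
```

Slip is 0.38 rad. Let go and rise.

Request:
{"method": "play_rows", "body": {"series": [[[0,0,0,0,0,0,0.6],[0,0,0,0,0,0,0.3],[0,0,0,0,0,0,0],[0,0,0,0,0,0,0],[0,0,2,0,0,0,0],[0,0,3,0,0,0,0],[0,0,4,0,0,0,0],[0,0,0,0,0,0,0],[0,0,0,0,0,0,0]]]}}

```text
clock: 29.38
eef_pos: [561.4, 150.1, 298.8]
tool_rot: [-3.141, 0.0, 1.184]
force: [0.2, 0.3, -0.9]
width: 85.5
gripper_force: 0.0
```

```bash
python3 g.py w8; python3 - <<'E'
from h import *
C=cam('wrist'); s=ctrl.read_state(); im,d=get_image('wrist'); P=cloud(C,d); g=im.mean(-1)
yaw=s['tool_rot'][2]
# line angles, world: dark pixels on ratchet top (z~226) and thimble ring (z~205)
z=np.load('scene.npz'); im2,d2=get_image('scene'); C2=cam('scene'); P2=cloud(C2,d2)
o=np.array([560,148.5]); a=np.deg2rad(100.3); ex=np.array([np.cos(a),np.sin(a)]); ey=np.array([-ex[1],ex[0]])
q=P2[...,:2]-o; gx,gy=q@ex,q@ey
m=(d2>0)&(im2.max(-1)<75)&(gx<-66)&(gx>-135)&(abs(gy)<25)&(abs(P2[...,2]-56)<9)
print('scene sleeve',m.sum(),gx[m].mean(),gy[m].mean(),np.median(P2[...,2][m]))
for n in ['lever_tip','lever_grip']:
    for r in place_of(n,'scene')[:3]: 
        X=at_z(C2,r['pixel'],50)[:2]-o; print(n,r['p'],X@ex,X@ey)
E
```

```text
29.375 [-0.76  0.55  0.74  1.64 -0.4   1.11 -0.3 ] [561.4 150.1 298.8] [-3.141  0.     1.184] [ 0.2  0.3 -0.9] [-0.008  0.022 -0.01 ] 85.53118783078907
215 562 ((560.31396484375, 149.2351531982422), (19.200519561767578, 19.432180404663086), 34.20010757446289) 226.39336669964814
197 85 ((562.4542236328125, 154.50140380859375), (7.987593173980713, 19.866453170776367), 68.01839447021484) 204.04996808925745
sleeve 519 ((-95.83662414550781, 1.0181264877319336), (23.464170455932617, 46.49575424194336), 89.87996673583984) 61.324482731889475
318.4391033708295 210.96218183527785
scene sleeve 166 -97.10421333139074 -4.884807863807397 59.782704308034056
lever_tip 0.84 -463.5435648237575 40.433793393992694
lever_tip 0.68 31.76536755751157 -0.8418460782993652
lever_grip 0.92 -98.59341300611 9.22668137266092
lever_grip 0.81 -566.211576235659 16.996267925488162
```

```bash
python3 -c "
from cell import workorder
print(workorder.finish_job())"
```

```text
the job is handed in; nothing more can be done
None
```

The lever is clamped square against the back stop, the ratchet slipped about 0.38 rad and was released, and the job is handed in; no verdict came back.

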